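# Fit the battery pack to the cellar work light and lift the light by its handle

### The job

Take the charged battery pack off its charger and seat it fully home on the two posts in the bay at the back of the work light, without dropping it. Then, with the light still standing upright on the bench, let go of the pack, take the light by its top handle, lift it about 10 cm clear of the bench and hold it there, level and still, for at least two seconds; finish while you are still holding it in the air, and leave the tin, jar, brush and screwdriver where they are.

Things in the scene. Friction and masses are not known exactly. Their poses are not given: they have to be found in the camera images.
- lamp: Cordless work light, loose, on the bench: grey, 240 mm long (x), 134 wide (y), 211 high, 0.6 kg. Origin on its underside, z up; it reaches from x = -108 to +135 mm. A box-shaped head with a white LED panel in front (-x) fills x -108 to +9 mm, up to 145 mm high. The low deck behind it (+x), its top 30 mm up, is the open battery bay. A black carrying handle stands over the head.
- bay (a point): Where the middle of the pack's underside must come: on the bay's deck, (85, 0, 30) mm in the light's frame, same axes. Two steel posts, 18 mm tall, tapered tips, stand on the light's x axis: a thick one (12 mm diameter) 24 mm from here towards the head (-x), a thin one (8 mm) 24 mm away from it (+x). Of the light, only head and handle stand higher than the posts.
- handle (a point): Point in the ribbed part of the light's handle bar, (-14, 0, 200) mm in the light's frame; the balance point of light with pack lies below it within 5 mm along the bar. The bar runs level along the light's x from -84 to +22 mm; it is 18 mm wide (y) and 22 tall (z 189 to 211), with 44 mm free below it down to the head. Slim struts (16 mm) carry its ends.
- battery: Battery pack, loose, 0.22 kg, 72 mm tall, upright on the charger. Origin amid its underside, z up. Lower 26 mm: grey shoe, 84 (x) by 64 mm (y); above it a black grip block 76 (x) by 50 mm (y), flat sides. Two holes 22 mm deep, 3 mm wider than the posts: large at x = -24, small at x = +24 mm, fitting only with its x along the light's x. A small latch tab marks the +x end (away from the head).
- charger: Flat black battery charger fixed on the bench, 132 (x) by 96 mm (y), 34 high. Origin in the middle of its underside, z up. The pack stands on its top, centred at (16, 0, 34) mm, axes alike, over two short posts 7 mm tall: lift it straight up off them.
- paint_tin: Closed paint tin, 100 mm diameter, 115 mm tall, on the far side of the bench; origin in the middle of its underside. Not to be moved.
- screw_jar: Closed glass jar with a steel lid, 72 mm diameter, 95 mm tall, on the near side; origin in the middle of its underside. Not to be moved.
- paint_brush: Paint brush lying on the far side of the bench, about 0.2 m long; origin in its middle. Not to be moved.
- screwdriver: Screwdriver lying between the charger and the light, about 0.2 m long, under 35 mm high; origin in its middle. Not to be moved.
Mind the look-alikes: they are no part of the job. What is meant by the battery is not blue, and is the smaller of those in its own colour.

How it is judged:
By the outcome, as a careful person would: the job done as asked, in the order asked, and still so for the second after the job is handed in, while the arm keeps its last pose, push and grip.
It also fails if it takes over 72 s, if anything falls off the work surface, if the arm or the gripper's body presses on something with over 40 N, if the wrist force passes 120 N, or if a joint passes its speed limit or range.

### The arm

A 6-joint arm with a two-finger parallel gripper is mounted at the origin on the work surface. World frame = base frame: x ahead of the robot, y to its left, z up, the work surface at z = 0. Lengths are in m, angles in rad, forces in N, time in s.
With the tool pointing down it reaches from about 0.3 to 0.875 m from the base axis. Payload 6.4 kg.
Tool frame: the origin (TCP) lies between the finger pads; the fingertips stand 25 mm ahead of it and the grasp point (between the pads) lies 6 mm ahead of it; y points along the fingers, x is the direction in which the jaws open and shut, and the axes are right-handed (so a half turn about y gives the same grasp; the last joint's range is limited). The gripper opens to 85 mm and grips with 20 to 120 N. Pads are 22 mm wide; open, the fingers measure 114 mm over their backs; the gripper's body (76 mm by 85 mm) begins 54 mm behind the grasp point. The pads swing forward as they close: fully open they stand 13 mm farther back than shut.
Start: joints at [1.057, 0.181, 1.607, -0, 1.354, -0.206], TCP at [0.174, 0.548, 0.256] pointing down, gripper open.
Joint ranges: [-2.99, 2.99], [-0.89, 2.07], [0.3, 2.58], [-1.14, 4.28], [0, 2.63], [-3.12, 3.12]. Speed limits (rad/s): [2.57, 2.57, 3.01, 3.14, 3.14, 3.14].

### API

Orientations are given as a unit quaternion [w, x, y, z].
In Python, from bench import ctrl, vision, ticket, find_in, regions_of, pinpoint gives the robot as it stands.
- The arm moves only by the tool apply_moves, never from a script. Its argument "increments" is a list of rows, each an object of numbers: "x", "y", "z": the shift along the tool's x, y, z in cm; "ax", "ay", "az": the turn, a rotation vector about the tool's x, y, z in rad; "grip": the closure, from 0 (fully open) to 1 (shut). A call has 1 to 12 rows; each row is the pose to reach, as a shift and turn from the pose measured when the call began, along the tool's axes at that moment; what a row does not reach only later rows make up. A row lasts 1/8 s, in which the tool goes at most 62.5 mm and 10.7 degrees, less where a joint would pass 70% of its speed; a pose out of reach is approached as far as the arm can. A call with a gripper value outside its range is refused whole. The fingers move at their own pace and stop on an object; the grip force is fixed at half the most. Time passes only in rows, so rows that repeat a pose let the fingers close. It gives the time, the measured TCP pose, the force and the opening at its end, in the units of the state.
- ctrl.get_obs(): the state, without advancing time (a new reading comes with each control period).
- vision.camera(name): name is "scene" or "top" or "wrist"; returns the picture (420x560x3 uint8, red, green, blue); there is no depth.
- vision.camera_params(name): a dict with "intrinsics" (3x3 intrinsics, pixels), "R" (3x3) and "t" (3): a world point X has camera coordinates R X + t. Camera axes: x right, y down, z forward; pixel columns grow to the right and rows downward; lengths in m; the calibration is good to about 2 mm. A picture is of the moment at which its call begins: read the wrist's pose just before it. camera_params takes no time and is no camera call; for the wrist camera it gives the pose at the moment of the call.
- ticket.hand_in(): hands the job in, once; it reports no verdict.
Trained networks look in the newest picture that a camera, given by its name, has taken for a name from the list of things; names that differ only in an ending like _2 or _b are one class to them, and where a whole thing is asked for, a point or a joint stands for the part that bears it (a point fixed in the world has none). Each returns a list of dicts, best first, with "p" (0 to 1); they miss things now and then, are a little off and sometimes report something else, mostly with a low value. They report only what shows in the picture. A call takes as long as a camera call. They do not tell look-alikes from the thing itself.
- find_in(camera, query): "rect" ([centre column, centre row, width, height] in pixels, round what is visible of it).
- regions_of(camera, query): "mask" (420x560 bool, what is visible of it) and "rect" ([centre column, centre row, width, height] in pixels, round what is visible of it).
- pinpoint(camera, query): "xy" ([column, row] in pixels: a listed point, or the origin of a listed thing).
The state is a dict: "time_s": time; "q": joint angles; "dq": joint speeds; "joint_efforts": joint torques, N m; "eef_pos": TCP position; "eef_rot": TCP orientation; "wrist_force": force on the tool from outside, world axes, zero at the start; "torque": the same for the moment, N m; "opening": opening from 0.0 (shut) to 1.0 (fully open).
Only numpy, scipy, OpenCV 4.12 (cv2) and the standard library are available. Lean on these libraries where they do the work, as an engineer would, in place of code of your own. Each camera call takes 0.05 s, during which the arm holds its last target.

## Working session

There is one attempt and no reset: what is moved stays moved. The work goes in short steps, Python scripts to look and compute and a tool call to move; the robot and the scene stay as the last step left them, time stands still between calls to the robot, and variables do not carry over. Pictures are saved under pics/ and viewed, and the job is handed in when it is done.

Besides the shell and the picture viewer there is one more tool, called as name([rows], argument=value, ...), one row to a line, values as JSON. apply_moves: Moves the arm, as the interface text tells. Its arguments: {"type":"object","properties":{"increments":{"type":"array","items":{"type":"object","properties":{"x":{"type":"number"},"y":{"type":"number"},"z":{"type":"number"},"ax":{"type":"number"},"ay":{"type":"number"},"az":{"type":"number"},"grip":{"type":"number"}}}}},"required":["increments"]}

```bash
mkdir -p pics; ls; python3 - <<'E'
from bench import ctrl, vision, ticket, find_in, regions_of, pinpoint
import cv2
o=ctrl.get_obs(); print(o)
for n in ["scene","top","wrist"]:
    im=vision.camera(n); cv2.imwrite(f"pics/{n}0.png",im[:,:,::-1])
    p=vision.camera_params(n); print(n,p)
    if n!="wrist":
        for q in ["battery","lamp","charger","screwdriver"]:
            print(q,[(round(d['p'],2),[round(v) for v in d['rect']]) for d in find_in(n,q)])
E
```

```text
pics
{'time_s': 0.0, 'q': array([ 1.05669518e+00,  1.81513211e-01,  1.60803237e+00, -3.50022027e-05,
        1.35378670e+00, -2.06293543e-01]), 'dq': array([ 8.81357311e-04, -7.18190673e-04, -1.20100943e-03, -1.21472877e-03,
       -4.37872324e-05,  4.82088804e-04]), 'joint_efforts': array([ 1.53877652e-03, -4.44872653e+01, -3.51337159e+01, -1.56909882e-04,
        9.09996772e-03,  5.43859485e-06]), 'eef_pos': array([0.1739371 , 0.54751762, 0.25538798]), 'eef_rot': array([-0.57047205,  0.57100148,  0.41688831, -0.41799891]), 'wrist_force': array([-0.50915651,  0.04055169,  0.21532807]), 'torque': array([-0.01643928,  0.0605293 ,  0.0491846 ]), 'opening': 1.0079409175711802}
scene {'intrinsics': array([[468.12706854,   0.        , 274.67353102],
       [  0.        , 468.12706854, 206.49960253],
       [  0.        ,   0.        ,   1.        ]]), 'R': array([[-0.60588582,  0.79541628,  0.01467388],
       [ 0.64271179,  0.50027135, -0.58021559],
       [-0.46885384, -0.34211332, -0.81433074]]), 't': array([ 0.39830376, -0.24288124,  1.47514982])}
battery [(0.97, [169, 187, 46, 59]), 
[... 553 characters left out ...]
y [(0.96, [422, 185, 60, 52]), (0.68, [364, 288, 37, 41]), (0.63, [352, 211, 36, 42]), (0.31, [156, 223, 96, 115])]
lamp [(0.77, [154, 223, 98, 114]), (0.69, [264, 222, 13, 80])]
charger [(0.81, [347, 219, 56, 64]), (0.54, [257, 121, 40, 48])]
screwdriver [(0.68, [264, 222, 12, 74])]
wrist {'intrinsics': array([[360.00623578,   0.        , 282.21928869],
       [  0.        , 360.00623578, 205.69372081],
       [  0.        ,   0.        ,   1.        ]]), 'R': array([[ 3.02950770e-01,  9.53006189e-01, -1.84246295e-04],
       [ 9.20896516e-01, -2.92693666e-01,  2.57449072e-01],
       [ 2.45296632e-01, -7.81640666e-02, -9.66291851e-01]]), 't': array([-0.57447917, -0.03333736,  0.37835154])}
```

View pics/scene0.png

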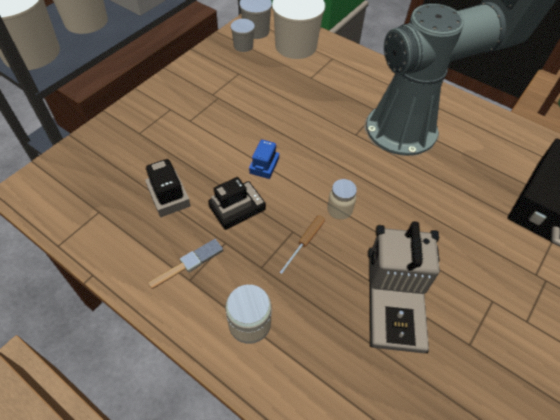

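View pics/top0.png

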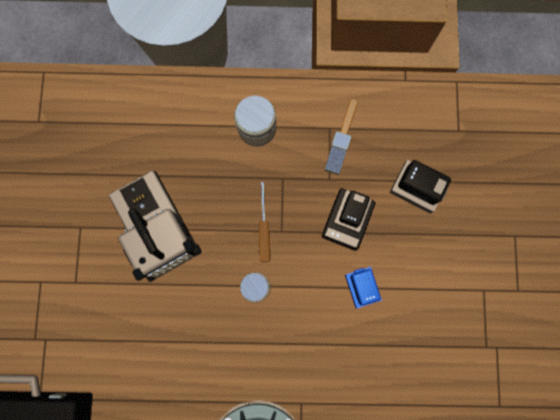

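View pics/wrist0.png

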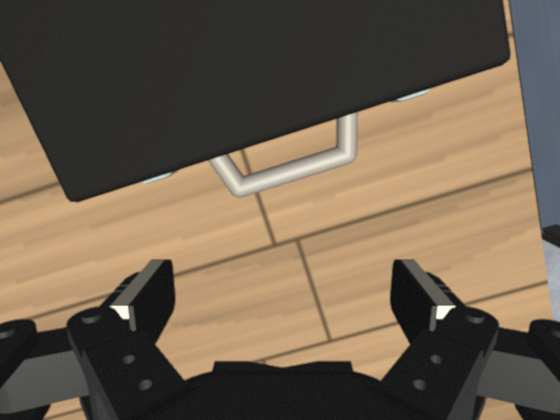

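```bash
cat > h.py <<'E'
import numpy as np, cv2
from bench import ctrl, vision, ticket, find_in, regions_of, pinpoint
from scipy.spatial.transform import Rotation as Rn
from scipy.optimize import least_squares
def proj(P,X):
    X=np.atleast_2d(X); c=X@P['R'].T+P['t']; u=c@P['intrinsics'].T; return u[:,:2]/u[:,2:]
def ray(P,uv):
    d=P['R'].T@np.linalg.solve(P['intrinsics'],[uv[0],uv[1],1.0]); return -P['R'].T@P['t'],d
def onz(P,uv,z):
    o,d=ray(P,uv); return o+d*(z-o[2])/d[2]
def tri(obs):
    A=np.zeros((3,3));b=np.zeros(3)
    for P,uv in obs:
        o,d=ray(P,uv); d=d/np.linalg.norm(d); M=np.eye(3)-np.outer(d,d); A+=M;b+=M@o
    return np.linalg.solve(A,b)
def tcp():
    o=ctrl.get_obs(); q=o['eef_rot']; return o['eef_pos'],Rn.from_quat([q[1],q[2],q[3],q[0]]),o
def crop(im,c,w,h,s,name,pts=()):
    x0,y0=int(c[0]-w/2),int(c[1]-h/2); x0=max(x0,0);y0=max(y0,0)
    im=im[y0:y0+h,x0:x0+w,::-1]; im=cv2.resize(im,None,fx=s,fy=s,interpolation=cv2.INTER_CUBIC)
    for i,p in enumerate(pts):
        q=(int((p[0]-x0+.5)*s),int((p[1]-y0+.5)*s)); cv2.circle(im,q,3,((0,255,0),(0,0,255),(255,0,255))[i%3],-1)
    cv2.imwrite(name,im)
E
python3 - <<'E'
from h import *
np.set_printoptions(precision=4,suppress=True)
P={n:vision.camera_params(n) for n in("top","scene")}
for n in P:
    im=vision.camera(n); 
    for q in ["battery","charger","bay","handle","lamp"]:
        print(n,q,[(round(d['p'],2),np.round(d['xy'],1)) for d in pinpoint(n,q)])
    c=dict(top=(352,215),scene=(237,202))[n]; crop(im,c,100,100,6,f"pics/pk_{n}.png")
    c=dict(top=(154,223),scene=(403,288))[n]; crop(im,c,130,150,4,f"pics/lp_{n}.png")
E
python3 -c "
import cv2,numpy as np
a=cv2.imread('pics/pk_top.png');b=cv2.imread('pics/pk_scene.png')
cv2.imwrite('pics/pk.png',cv2.resize(np.hstack([a,b]),(800,400)))
a=cv2.imread('pics/lp_top.png');b=cv2.imread('pics/lp_scene.png')
cv2.imwrite('pics/lp.png',cv2.resize(np.hstack([a,b]),(800,461)))
"
```

```text
top battery [(0.92, array([351.1, 211.1])), (0.73, array([359.1, 286.3])), (0.56, array([416.4, 184.4]))]
top charger [(0.95, array([346. , 215.9])), (0.42, array([261.2, 222.6]))]
top bay [(0.72, array([133.5, 201.7]))]
top handle [(0.82, array([138.2, 223.3]))]
top lamp [(0.7, array([154.8, 225.2]))]
scene battery [(0.89, array([233.9, 203.1])), (0.86, array([168.6, 194.3])), (0.62, array([265.8, 163.9]))]
scene charger [(0.96, array([238.5, 209.7]))]
scene bay [(0.64, array([251. , 322.7])), (0.59, array([403.6, 325.6]))]
scene handle [(0.71, array([415.1, 249.1]))]
scene lamp [(0.95, array([391.3, 295.2]))]
```

View pics/pk.png

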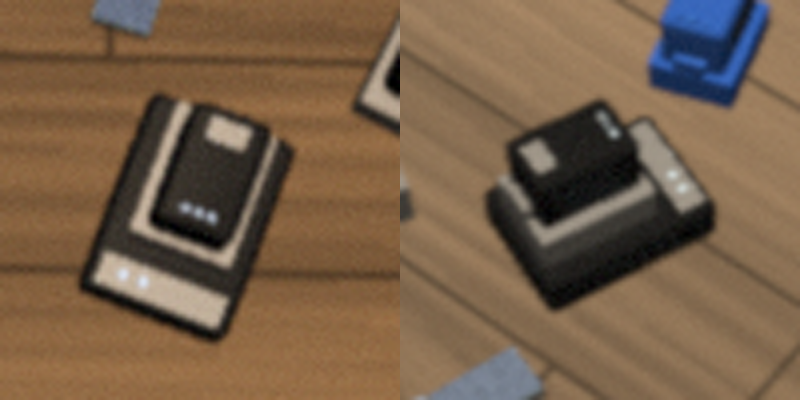

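View pics/lp.png

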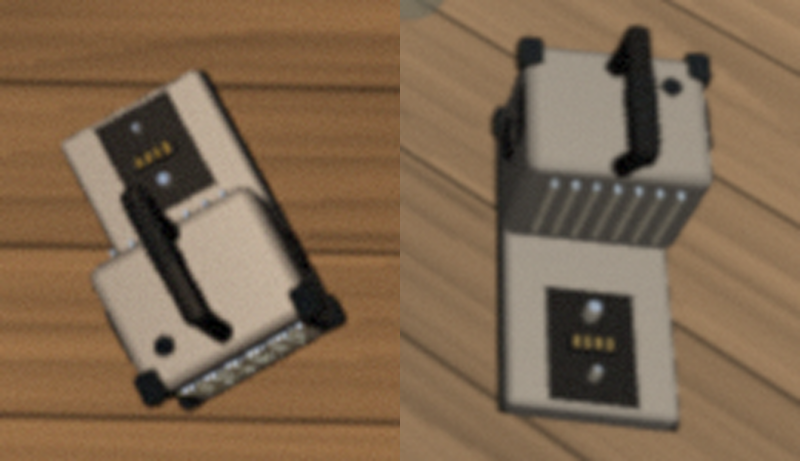

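```bash
cat > fit0.py <<'E'
from h import *
np.set_printoptions(precision=4,suppress=True)
P={n:vision.camera_params(n) for n in("top","scene","wrist")}
p,R,o=tcp(); print("tool axes cols\n",R.as_matrix()); 
C=-P['wrist']['R'].T@P['wrist']['t']; print("cam in tool",R.inv().apply(C-p), "cam axes in tool\n",R.as_matrix().T@P['wrist']['R'].T)
def fit(obs,x0):
    def res(v):
        c,s=np.cos(v[2]),np.sin(v[2]); out=[]
        for n,X,uv in obs:
            X=np.array(X)/1000.; W=[c*X[0]-s*X[1]+v[0],s*X[0]+c*X[1]+v[1],X[2]]
            out+=list(proj(P[n],W)[0]-uv)
        return np.array(out)
    r=least_squares(res,x0,loss='soft_l1'); return r.x,res(r.x).reshape(-1,2)
T=lambda u,v:np.array([302+u/4-.5,165+v/4-.5]); S=lambda u,v:np.array([187+(u-400)/4-.5,152+v/4-.5])
# pack frame: x up-right in top image; image right = -y
obs=[('top',(38,25,106),T(185,100)),('top',(38,-25,106),T(272,124)),('top',(-38,-25,106),T(232,246)),('top',(-38,25,106),T(152,222)),
 ('scene',(38,25,106),S(508,148)),('scene',(-38,25,106),S(604,99)),('scene',(-38,-25,106),S(638,140)),('scene',(38,-25,106),S(542,192))]
obs2=[]
v,r=fit(obs,[0.55,-0.15,-0.4]); print("pack",v,"\n",r)
ch=[('top',(66-16,48,34),T(157,97)),('top',(66-16,-48,34),T(294,150)),('top',(-66-16,-48,34),T(225,333)),('top',(-66-16,48,34),T(85,280))]
v,r=fit(obs+ch,[0.55,-0.15,-0.4]); print("pack+ch",v,"\n",r)
L=lambda u,v:np.array([89+u/3.077-.5,148+v/3.077-.5]); K=lambda u,v:np.array([338+(u-400)/3.077-.5,213+v/3.077-.5])
lm=[('top',(109,0,48),L(136,127)),('top',(61,0,48),L(163,178)),('scene',(109,0,48),K(597,368)),('scene',(61,0,48),K(597,304)),
 ('top',(-14,0,200),(138.2,223.3)),('top',(85,0,30),(133.5,201.7)),('scene',(85,0,30),(403.6,325.6)),('scene',(-14,0,200),(415.1,249.1))]
v,r=fit(lm,[0.45,0.25,0.4]); print("lamp",v,"\n",r)
E
python3 fit0.py
```

```text
tool axes cols
 [[ 0.3029  0.     -0.953 ]
 [ 0.953   0.      0.3029]
 [ 0.     -1.     -0.    ]]
cam in tool [-0.0005 -0.1178  0.0652] cam axes in tool
 [[ 1.      0.     -0.0002]
 [ 0.0002 -0.2575  0.9663]
 [-0.     -0.9663 -0.2575]]
pack [ 0.5651 -0.2142 -0.2943] 
 [[  0.7955  -0.3393]
 [ -0.473    0.1634]
 [  0.2735   0.4241]
 [ -0.4116  -0.1996]
 [  9.6308  12.472 ]
 [ 10.8268  10.8968]
 [ -8.3882 -11.727 ]
 [ -9.334  -11.4447]]
pack+ch [ 0.5653 -0.2153 -0.3409] 
 [[  2.1548  -0.6412]
 [  0.5829   0.7864]
 [ -0.119    0.5555]
 [ -0.489   -1.011 ]
 [  8.4618  12.0409]
 [ 10.4146  11.3921]
 [ -8.0408 -11.6363]
 [ -9.6811 -12.2614]
 [ -1.6185  -1.8362]
 [  0.6977  -1.619 ]
 [  0.3637   2.7145]
 [ -1.7756   2.0801]]
lamp [0.5163 0.2618 0.5629] 
 [[-0.7776  0.8722]
 [-0.1293  0.9422]
 [ 1.2094  0.4701]
 [-0.2725  0.9567]
 [ 1.1059  1.1195]
 [ 5.1168 -2.4405]
 [-3.4777 -0.3395]
 [ 0.614   1.2122]]
```

```bash
python3 - <<'E'
s=open('fit0.py').read()
s=s.replace("('scene',(38,25,106),S(508,148)),('scene',(-38,25,106),S(604,99)),('scene',(-38,-25,106),S(638,140)),('scene',(38,-25,106),S(542,192))","('scene',(38,-25,106),S(508,148)),('scene',(-38,-25,106),S(604,99)),('scene',(-38,25,106),S(638,140)),('scene',(38,25,106),S(542,192))")
s=s.replace("('top',(85,0,30),(133.5,201.7)),","")
open('fit0.py','w').write(s)
E
python3 fit0.py | tail -32
```

```text
[ 0.0002 -0.2575  0.9663]
 [-0.     -0.9663 -0.2575]]
pack [ 0.5654 -0.2146 -0.2912] 
 [[ 0.9209 -0.4292]
 [-0.3295  0.0108]
 [ 0.5172  0.2994]
 [-0.1868 -0.2603]
 [-1.0301 -0.419 ]
 [-0.1288 -1.5098]
 [ 2.1315  0.585 ]
 [ 0.9839  1.4698]]
pack+ch [ 0.5656 -0.2152 -0.3268] 
 [[ 1.8462 -0.6692]
 [ 0.3697  0.4807]
 [ 0.1036  0.4024]
 [-0.3654 -0.8811]
 [-1.2239 -0.9931]
 [ 0.2169 -1.3951]
 [ 1.9013  1.015 ]
 [ 0.1663  1.1972]
 [-2.0165 -1.766 ]
 [ 0.4725 -2.0523]
 [ 0.8591  2.5305]
 [-1.4643  2.4157]]
lamp [0.5167 0.2618 0.5517] 
 [[-0.3213  0.4544]
 [ 0.1303  0.6322]
 [ 0.5689  0.5609]
 [-0.6584  1.0646]
 [ 1.0494  0.9653]
 [-3.9825 -0.2409]
 [ 0.6024  1.354 ]]
```

apply_moves([
  {"y": -5},
  {"y": -9, "x": -4, "z": -4, "ay": 0.15},
  {"y": -9, "x": -8, "z": -8, "ay": 0.3},
  {"y": -9, "x": -12, "z": -12, "ay": 0.45},
  {"y": -9, "x": -16, "z": -16, "ay": 0.6},
  {"y": -9, "x": -20, "z": -20, "ay": 0.75},
  {"y": -9, "x": -24, "z": -24, "ay": 0.9},
  {"y": -9, "x": -28, "z": -28, "ay": 1.05},
  {"y": -9, "x": -32, "z": -32, "ay": 1.2},
  {"y": -9, "x": -36, "z": -36, "ay": 1.35},
  {"y": -9, "x": -40, "z": -40, "ay": 1.5},
  {"y": -9, "x": -44, "z": -44, "ay": 1.65},
])

```text
invalid input
```

```bash
cat >> h.py <<'E'
def togo(target,zyaw):
    """shift cm in tool axes and ay to reach TCP target with tool y down and z at yaw"""
    p,R,o=tcp(); d=R.inv().apply(np.array(target)-p)*100
    z=np.array([np.cos(zyaw),np.sin(zyaw),0]); y=np.array([0,0,-1.]); x=np.cross(y,z)
    G=Rn.from_matrix(np.column_stack([x,y,z])); rv=(R.inv()*G).as_rotvec()
    print("t",round(o['time_s'],2),"tcp",p.round(4),"zyaw",round(np.arctan2(*R.as_matrix()[[1,0],2]),4),"tilt",R.as_matrix()[2].round(4),"open",round(o['opening'],3),"F",o['wrist_force'].round(2),"q6",o['q'].round(2))
    print("shift cm",d.round(2),"rv",rv.round(4))
E
python3 -c "
from h import *
togo([.565,-.215,.25],-.34)"
```

```text
t 1.15 tcp [0.1742 0.548  0.2563] zyaw 2.8338 tilt [ 0. -1. -0.] open 0.997 F [-0.17  0.25 -0.38] q6 [ 1.06  0.18  1.61  0.    1.35 -0.21]
shift cm [-60.88   0.63 -60.36] rv [ 0.     -3.1094 -0.    ]
```

apply_moves([
  {"x": 0, "y": -5, "z": 0, "ax": 0, "ay": 0, "az": 0, "grip": 0},
  {"x": -4, "y": -9, "z": -4, "ax": 0, "ay": 0.15, "az": 0, "grip": 0},
  {"x": -8, "y": -9, "z": -8, "ax": 0, "ay": 0.3, "az": 0, "grip": 0},
  {"x": -12, "y": -9, "z": -12, "ax": 0, "ay": 0.45, "az": 0, "grip": 0},
  {"x": -16, "y": -9, "z": -16, "ax": 0, "ay": 0.6, "az": 0, "grip": 0},
  {"x": -20, "y": -9, "z": -20, "ax": 0, "ay": 0.75, "az": 0, "grip": 0},
  {"x": -24, "y": -9, "z": -24, "ax": 0, "ay": 0.9, "az": 0, "grip": 0},
  {"x": -28, "y": -9, "z": -28, "ax": 0, "ay": 1.05, "az": 0, "grip": 0},
  {"x": -32, "y": -9, "z": -32, "ax": 0, "ay": 1.2, "az": 0, "grip": 0},
  {"x": -36, "y": -9, "z": -36, "ax": 0, "ay": 1.35, "az": 0, "grip": 0},
  {"x": -40, "y": -9, "z": -40, "ax": 0, "ay": 1.5, "az": 0, "grip": 0},
  {"x": -44, "y": -9, "z": -44, "ax": 0, "ay": 1.65, "az": 0, "grip": 0},
])

```text
time_s: 2.65
eef_pos: [0.4608, -0.0065, 0.3466]
eef_rot: [0.694, -0.693, 0.137, -0.138]
wrist_force: [0.7, 0.5, 0.5]
opening: 0.997
```

```bash
python3 -c "
from h import *
togo([.565,-.215,.25],-.34)"
```

```text
t 2.65 tcp [ 0.4608 -0.0065  0.3466] zyaw 1.1785 tilt [ 9.e-04 -1.e+00  4.e-04] open 0.997 F [0.75 0.52 0.55] q6 [-0.27 -0.15  1.76  0.    1.53  0.12]
shift cm [ 17.59   9.67 -15.29] rv [-1.0000e-03  1.5185e+00  5.0000e-04]
```

apply_moves([
  {"x": 3, "y": 1, "z": -3, "ax": 0, "ay": 0.17, "az": 0, "grip": 0},
  {"x": 6, "y": 2, "z": -5, "ax": 0, "ay": 0.34, "az": 0, "grip": 0},
  {"x": 9, "y": 4, "z": -8, "ax": 0, "ay": 0.51, "az": 0, "grip": 0},
  {"x": 12, "y": 6, "z": -11, "ax": 0, "ay": 0.68, "az": 0, "grip": 0},
  {"x": 15, "y": 8, "z": -14, "ax": 0, "ay": 0.85, "az": 0, "grip": 0},
  {"x": 17.6, "y": 9.7, "z": -15.3, "ax": 0, "ay": 1.02, "az": 0, "grip": 0},
  {"x": 17.6, "y": 9.7, "z": -15.3, "ax": 0, "ay": 1.19, "az": 0, "grip": 0},
  {"x": 17.6, "y": 9.7, "z": -15.3, "ax": 0, "ay": 1.36, "az": 0, "grip": 0},
  {"x": 17.6, "y": 9.7, "z": -15.3, "ax": 0, "ay": 1.52, "az": 0, "grip": 0},
  {"x": 17.6, "y": 9.7, "z": -15.3, "ax": 0, "ay": 1.52, "az": 0, "grip": 0},
  {"x": 17.6, "y": 9.7, "z": -15.3, "ax": 0, "ay": 1.52, "az": 0, "grip": 0},
])

```text
time_s: 4.03
eef_pos: [0.565, -0.2152, 0.2497]
eef_rot: [-0.409, 0.408, -0.577, 0.577]
wrist_force: [0.2, -0.4, 0.6]
opening: 0.992
```

```bash
python3 -c "
from h import *
togo([.565,-.215,.25],-.34)
P=vision.camera_params('wrist'); im=vision.camera('wrist'); np.savez('w1.npz',im=im,**P)
cv2.imwrite('pics/w1.png',im[:,:,::-1])
print([(d['p'],d['xy']) for d in pinpoint('wrist','battery')],[(d['p'],d['xy']) for d in pinpoint('wrist','charger')])
"
```

```text
t 4.03 tcp [ 0.565  -0.2152  0.2497] zyaw -0.3385 tilt [-3.e-04 -1.e+00  1.e-03] open 0.992 F [ 0.22 -0.35  0.57] q6 [-0.56  0.25  1.54  0.    1.35  1.35]
shift cm [-0.01 -0.03 -0.01] rv [-0.001   0.0015 -0.0003]
[(0.82, [360.6, 308.5]), (0.69, [430.6, 43.0]), (0.64, [282.8, 182.2])] [(0.41, [105.0, 259.6])]
```

View pics/w1.png

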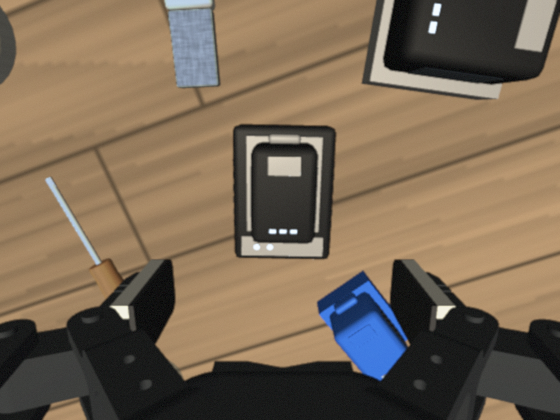

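```bash
python3 -c "
from h import *
d=np.load('w1.npz'); crop(d['im'],(284,192),120,150,4,'pics/w1c.png')
"
```

```text
(no output)
```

View pics/w1c.png

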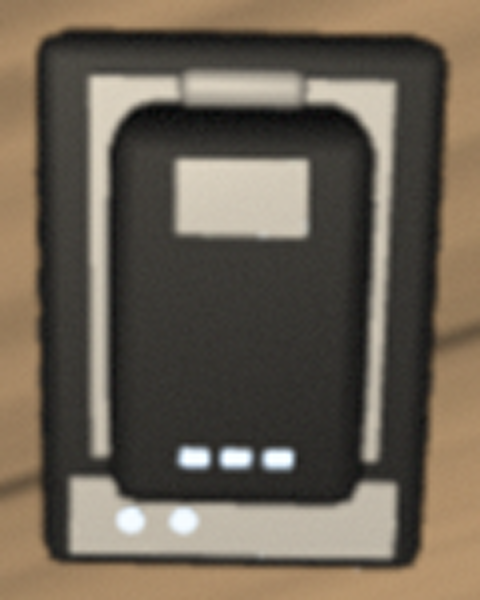

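```bash
cat > fit1.py <<'E'
from h import *
np.set_printoptions(precision=4,suppress=True)
d=np.load('w1.npz'); P={k:d[k] for k in('intrinsics','R','t')}
W=lambda u,v:np.array([224+u/4-.5,117+v/4-.5])
def fit(obs,x0):
    def res(v):
        c,s=np.cos(v[2]),np.sin(v[2]); out=[]
        for X,uv in obs:
            X=np.array(X)/1000.; out+=list(proj(P,[c*X[0]-s*X[1]+v[0],s*X[0]+c*X[1]+v[1],X[2]])[0]-uv)
        return np.array(out)
    r=least_squares(res,x0,loss='soft_l1'); return r.x,res(r.x).reshape(-1,2)
ch=[((50,48,34),W(40,32)),((50,-48,34),W(448,40)),((-82,-48,34),W(417,567)),((-82,48,34),W(46,560))]
sh=[((42,32,60),W(88,76)),((42,-32,60),W(397,82)),((-42,32,60),W(92,458)),((-42,-32,60),W(377,462))]
for o in(ch,sh,ch+sh): v,r=fit(o,[.565,-.215,-.34]); print(v,np.abs(r).max(),'\n',r)
E
python3 fit1.py
```

```text
[ 0.5665 -0.2172 -0.3607] 2.5507119126728526 
 [[-2.0241 -1.2167]
 [ 2.0665 -0.8002]
 [ 1.6571  2.5507]
 [-1.6656  2.3154]]
[ 0.5658 -0.2167 -0.3574] 0.6590472329995123 
 [[ 0.5234  0.2793]
 [-0.659   0.2423]
 [ 0.1722 -0.4709]
 [-0.0779 -0.1944]]
[ 0.566  -0.2168 -0.358 ] 3.038222335282569 
 [[-2.3867 -0.3436]
 [ 1.657  -0.2214]
 [ 1.6439  3.0323]
 [-1.6395  3.0382]
 [ 0.5729 -0.0189]
 [-0.5958 -0.0079]
 [ 0.1613 -0.7317]
 [-0.0768 -0.4134]]
```

```bash
python3 -c "
from h import *
togo([.566,-.217,.092],-.358)"
```

```text
t 4.17 tcp [ 0.565  -0.2151  0.2498] zyaw -0.34 tilt [-3.e-04 -1.e+00  1.e-03] open 0.999 F [-0.98 -1.3   0.4 ] q6 [-0.56  0.25  1.54  0.    1.35  1.35]
shift cm [ 0.15 15.78  0.14] rv [-0.001   0.018  -0.0003]
```

apply_moves([
  {"x": 0.15, "y": 4, "z": 0.15, "ax": 0, "ay": 0.018, "az": 0, "grip": 0},
  {"x": 0.15, "y": 8, "z": 0.15, "ax": 0, "ay": 0.018, "az": 0, "grip": 0},
  {"x": 0.15, "y": 12, "z": 0.15, "ax": 0, "ay": 0.018, "az": 0, "grip": 0},
  {"x": 0.15, "y": 14.5, "z": 0.15, "ax": 0, "ay": 0.018, "az": 0, "grip": 0},
  {"x": 0.15, "y": 15.8, "z": 0.15, "ax": 0, "ay": 0.018, "az": 0, "grip": 0},
  {"x": 0.15, "y": 15.8, "z": 0.15, "ax": 0, "ay": 0.018, "az": 0, "grip": 0},
  {"x": 0.15, "y": 15.8, "z": 0.15, "ax": 0, "ay": 0.018, "az": 0, "grip": 0},
])

```text
time_s: 5.05
eef_pos: [0.567, -0.2176, 0.0932]
eef_rot: [-0.404, 0.402, -0.58, 0.582]
wrist_force: [-0.0, 1.2, 0.3]
opening: 0.995
```

```bash
python3 -c "
from h import *
togo([.566,-.217,.092],-.358)
im=vision.camera('wrist');cv2.imwrite('pics/w2.png',im[:,:,::-1])"
```

```text
t 5.05 tcp [ 0.567  -0.2176  0.0932] zyaw -0.3578 tilt [ 2.0e-04 -1.0e+00  3.4e-03] open 0.995 F [-0.03  1.18  0.3 ] q6 [-0.56  0.44  1.64  0.    1.06  1.37]
shift cm [-0.02  0.12 -0.12] rv [-0.0034  0.0002  0.0002]
```

View pics/w2.png

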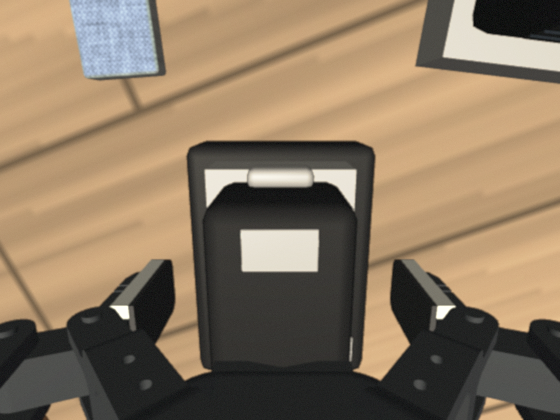

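apply_moves([
  {"x": 0, "y": 0.1, "z": -0.1, "ax": -0.003, "ay": 0, "az": 0, "grip": 0},
  {"x": 0, "y": 0.1, "z": -0.1, "ax": -0.003, "ay": 0, "az": 0, "grip": 1},
  {"x": 0, "y": 0.1, "z": -0.1, "ax": -0.003, "ay": 0, "az": 0, "grip": 1},
  {"x": 0, "y": 0.1, "z": -0.1, "ax": -0.003, "ay": 0, "az": 0, "grip": 1},
  {"x": 0, "y": 0.1, "z": -0.1, "ax": -0.003, "ay": 0, "az": 0, "grip": 1},
  {"x": 0, "y": 0.1, "z": -0.1, "ax": -0.003, "ay": 0, "az": 0, "grip": 1},
  {"x": 0, "y": 0.1, "z": -0.1, "ax": -0.003, "ay": 0, "az": 0, "grip": 1},
  {"x": 0, "y": 0.1, "z": -0.1, "ax": -0.003, "ay": 0, "az": 0, "grip": 1},
])

```text
time_s: 6.1
eef_pos: [0.5665, -0.2175, 0.0928]
eef_rot: [-0.403, 0.403, -0.58, 0.582]
wrist_force: [-0.3, -0.0, 6.0]
opening: 0.579
```

```bash
python3 -c "
from h import *
togo([.566,-.217,.25],-.358)
im=vision.camera('wrist');cv2.imwrite('pics/w3.png',im[:,:,::-1])"
```

```text
t 6.1 tcp [ 0.5665 -0.2175  0.0928] zyaw -0.3578 tilt [ 4.0e-04 -1.0e+00  1.5e-03] open 0.579 F [-0.27 -0.04  5.96] q6 [-0.56  0.44  1.64 -0.    1.06  1.37]
shift cm [ -0.02 -15.72  -0.04] rv [-0.0015  0.0002  0.0004]
```

View pics/w3.png

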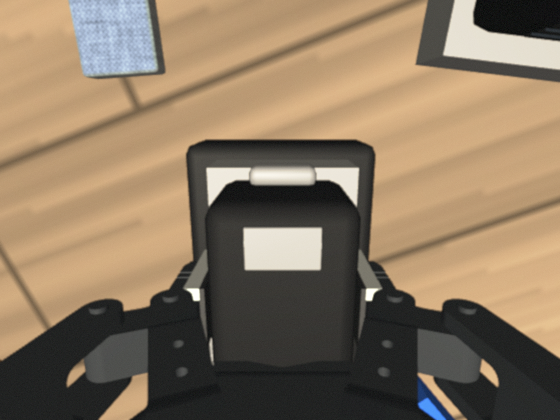

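apply_moves([
  {"x": 0, "y": -1, "z": 0, "ax": 0, "ay": 0, "az": 0, "grip": 1},
  {"x": 0, "y": -3, "z": 0, "ax": 0, "ay": 0, "az": 0, "grip": 1},
  {"x": 0, "y": -6, "z": 0, "ax": 0, "ay": 0, "az": 0, "grip": 1},
  {"x": 0, "y": -10, "z": 0, "ax": 0, "ay": 0, "az": 0, "grip": 1},
  {"x": 0, "y": -13, "z": 0, "ax": 0, "ay": 0, "az": 0, "grip": 1},
  {"x": 0, "y": -14, "z": 0, "ax": 0, "ay": 0, "az": 0, "grip": 1},
  {"x": 0, "y": -14, "z": 0, "ax": 0, "ay": 0, "az": 0, "grip": 1},
])

```text
time_s: 7.02
eef_pos: [0.5664, -0.2174, 0.2334]
eef_rot: [-0.403, 0.403, -0.58, 0.582]
wrist_force: [-0.2, 0.3, -2.9]
opening: 0.577
```

```bash
python3 -c "
from h import *
togo([.6415,.2212,.23],.552)
im=vision.camera('wrist');cv2.imwrite('pics/w4.png',im[:,:,::-1])"
```

```text
t 7.03 tcp [ 0.5664 -0.2174  0.2334] zyaw -0.3578 tilt [ 6.0e-04 -1.0e+00  2.5e-03] open 0.577 F [-0.21  0.34 -2.93] q6 [-0.56  0.27  1.55 -0.    1.32  1.37]
shift cm [-43.71   0.29  -8.32] rv [-0.0021 -0.9098  0.0017]
```

View pics/w4.png

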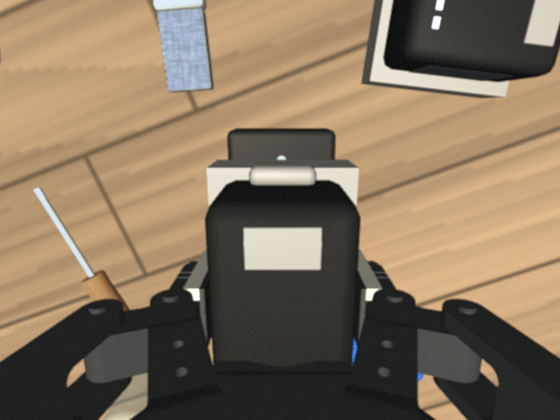

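apply_moves([
  {"x": -2, "y": 0, "z": -0.5, "ax": 0, "ay": -0.05, "az": 0, "grip": 1},
  {"x": -6, "y": 0, "z": -1, "ax": 0, "ay": -0.15, "az": 0, "grip": 1},
  {"x": -11, "y": 0, "z": -2, "ax": 0, "ay": -0.27, "az": 0, "grip": 1},
  {"x": -16, "y": 0, "z": -3, "ax": 0, "ay": -0.4, "az": 0, "grip": 1},
  {"x": -21, "y": 0, "z": -4, "ax": 0, "ay": -0.53, "az": 0, "grip": 1},
  {"x": -26, "y": 0, "z": -5, "ax": 0, "ay": -0.66, "az": 0, "grip": 1},
  {"x": -31, "y": 0, "z": -6, "ax": 0, "ay": -0.78, "az": 0, "grip": 1},
  {"x": -36, "y": 0, "z": -7, "ax": 0, "ay": -0.87, "az": 0, "grip": 1},
  {"x": -40, "y": 0, "z": -7.8, "ax": 0, "ay": -0.91, "az": 0, "grip": 1},
  {"x": -42.7, "y": 0.2, "z": -8.3, "ax": 0, "ay": -0.91, "az": 0, "grip": 1},
  {"x": -43.7, "y": 0.3, "z": -8.3, "ax": 0, "ay": -0.91, "az": 0, "grip": 1},
  {"x": -43.7, "y": 0.3, "z": -8.3, "ax": 0, "ay": -0.91, "az": 0, "grip": 1},
])

```text
time_s: 8.57
eef_pos: [0.6404, 0.2218, 0.2277]
eef_rot: [-0.617, 0.618, -0.345, 0.344]
wrist_force: [0.6, -1.3, -1.3]
opening: 0.58
```

```bash
python3 -c "
from h import *
togo([.6415,.2212,.17],.552)
P=vision.camera_params('wrist');im=vision.camera('wrist');cv2.imwrite('pics/w5.png',im[:,:,::-1]); np.savez('w5.npz',im=im,**P)"
```

```text
t 8.57 tcp [0.6404 0.2218 0.2277] zyaw 0.554 tilt [-2.0e-04 -1.0e+00 -1.9e-03] open 0.58 F [ 0.65 -1.28 -1.27] q6 [ 0.16  0.43  1.35 -0.    1.36  1.18]
shift cm [0.11 5.77 0.07] rv [ 0.0019  0.002  -0.0002]
```

View pics/w5.png

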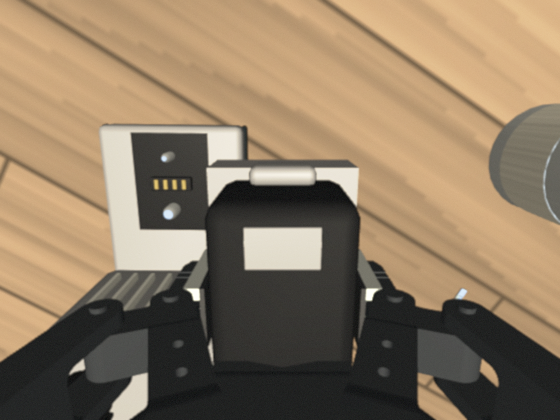

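```bash
python3 -c "
from h import *
d=np.load('w5.npz'); crop(d['im'],(175,200),160,160,5,'pics/w5c.png')
"
```

```text
(no output)
```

View pics/w5c.png

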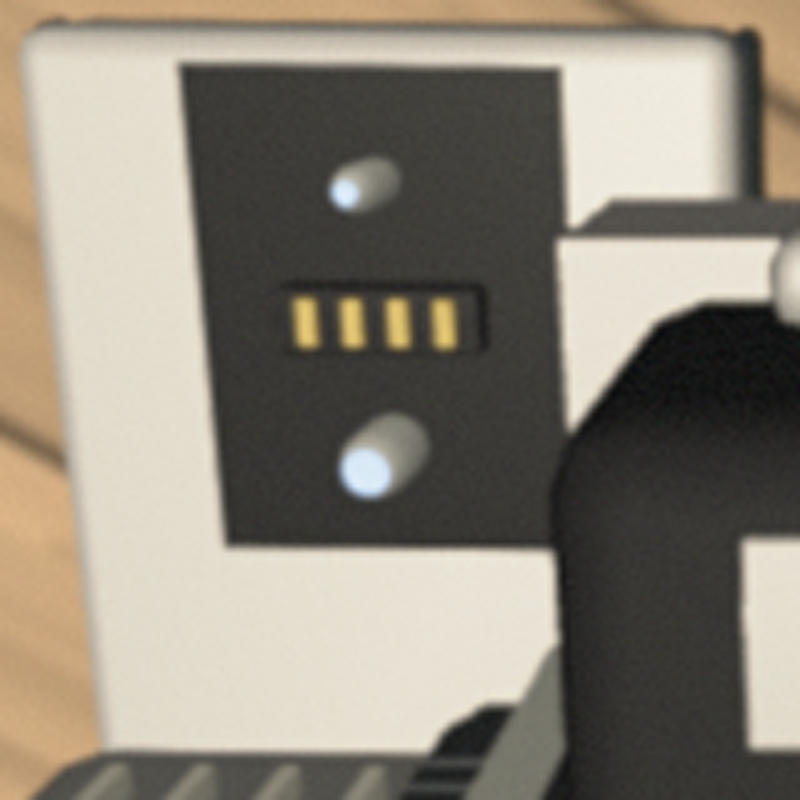

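```bash
python3 -c "
from h import *
d=np.load('w5.npz'); crop(d['im'],(282,215),200,140,4,'pics/w5p.png')
"
```

```text
(no output)
```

View pics/w5p.png

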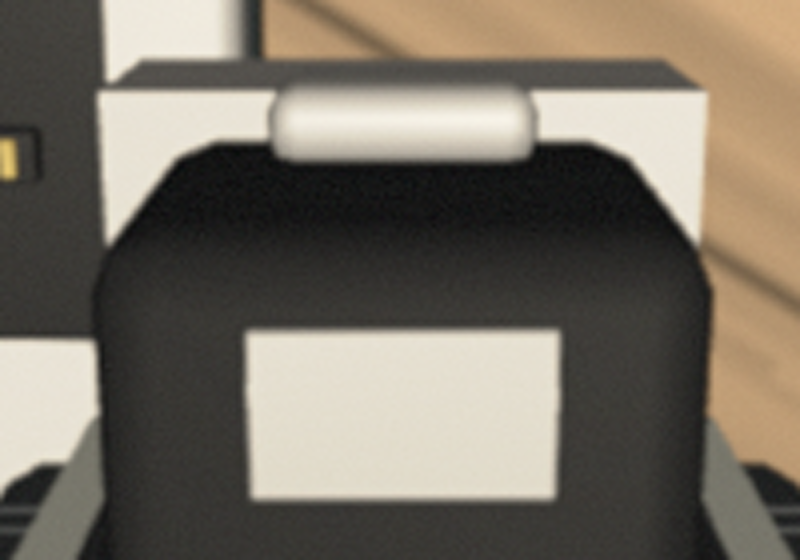

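```bash
cat > fit2.py <<'E'
from h import *
np.set_printoptions(precision=4,suppress=True)
d=np.load('w5.npz'); P={k:d[k] for k in('intrinsics','R','t')}
A=lambda u,v:np.array([95+u/5-.5,120+v/5-.5]); B=lambda u,v:np.array([182+u/4-.5,145+v/4-.5])
def fit(obs,x0,freez=False):
    def res(v):
        c,s=np.cos(v[2]),np.sin(v[2]); z=v[3] if freez else 0; out=[]
        for X,uv in obs:
            X=np.array(X)/1000.; out+=list(proj(P,[c*X[0]-s*X[1]+v[0],s*X[0]+c*X[1]+v[1],X[2]+z])[0]-uv)
        return np.array(out)
    r=least_squares(res,x0); return r.x,res(r.x).reshape(-1,2)
tips=[((24,0,48),A(345,193)),((-24,0,48),A(367,473))]
base=[((24,0,30),A(384,180)),((-24,0,30),A(400,443))]
for o in(tips,tips+base): v,r=fit(o,[.59,.306,.55]); print("bay",v,'\n',r)
w1,w2=onz(P,A(345,193),.048),onz(P,A(367,473),.048); print("post dist",np.linalg.norm(w1-w2))
cr=[onz(P,A(*q),.0305) for q in((180,65),(560,70),(227,546))]; print("plate",cr,"yaw from edges",np.arctan2(*(cr[0]-cr[2])[[1,0]]),np.arctan2(*(cr[0]-cr[1])[[1,0]])-np.pi/2)
pk=[((42,32,26),B(98,91)),((42,-32,26),B(707,91)),((42,32,0),B(142,60)),((42,-32,0),B(662,60))]
v2,r=fit(pk,[.64,.222,.55,.17],True); print("pack",v2,'\n',r)
p,R,o=tcp(); print("pack in tool cm",R.inv().apply(v2[[0,1,3]]-p)*100)
print("fixed z",fit(pk,[.64,.222,.55])[0]) if 0 else None
E
python3 fit2.py
```

```text
bay [0.59   0.306  0.5471] 
 [[-0.0009  0.1228]
 [ 0.0009 -0.1333]]
bay [0.5902 0.3057 0.5411] 
 [[ 0.6171  0.0582]
 [ 0.2596 -0.1959]
 [-0.653  -0.0745]
 [-0.2743  0.2155]]
post dist 0.04822121847124945
plate [array([0.6103, 0.3563, 0.0305]), array([0.6439, 0.3003, 0.0305]), array([0.5358, 0.3112, 0.0305])] yaw from edges 0.5437769915378203 0.5410385123642962
pack [0.6396 0.2211 0.554  0.1688] 
 [[ 0.0798  0.2826]
 [-0.241   0.2826]
 [-0.0816 -0.3286]
 [ 0.2696 -0.3301]]
pack in tool cm [-0.0735  5.9286 -0.0632]
```

```bash
python3 -c "
from h import *
togo([.5909,.3057,.135],.543)"
```

```text
t 8.62 tcp [0.6406 0.2209 0.228 ] zyaw 0.5527 tilt [ 1.0e-04 -1.0e+00 -1.6e-03] open 0.577 F [ 0.22 -0.72 -2.42] q6 [ 0.16  0.43  1.35 -0.    1.36  1.18]
shift cm [-9.83  9.3   0.24] rv [0.0016 0.0097 0.0001]
```

```bash
cat >> fit2.py <<'E'
ct=np.array([-.0005,-.1178,.0652]); M=np.array([[1,0,-.0002],[.0002,-.2575,.9663],[0,-.9663,-.2575]])
Rt=P['R'].T@M.T; C=-P['R'].T@P['t']; pt=C-Rt@ct; print("tcp at pic",pt,Rt.round(3)); print("pack in tool at pic",Rt.T@(v2[[0,1,3]]-pt)*100)
for i in range(3):
  p,R,o=tcp(); Pw=vision.camera_params('wrist'); Cw=-Pw['R'].T@Pw['t']; print(p,R.inv().apply(Cw-p), o['dq'].round(3))
E
python3 fit2.py | tail -8
```

```text
pack in tool cm [-0.0735  5.9286 -0.0632]
tcp at pic [0.6403 0.2208 0.2277] [[ 0.526 -0.003  0.85 ]
 [-0.85  -0.001  0.526]
 [-0.    -1.    -0.003]]
pack in tool at pic [-0.0596  5.8996 -0.0241]
[0.6406 0.2209 0.228 ] [ 0.0002 -0.1178  0.0647] [-0.02  -0.013  0.002 -0.002  0.001  0.   ]
[0.6406 0.2209 0.228 ] [ 0.0002 -0.1178  0.0647] [-0.02  -0.013  0.002 -0.002  0.001  0.   ]
[0.6406 0.2209 0.228 ] [ 0.0002 -0.1178  0.0647] [-0.02  -0.013  0.002 -0.002  0.001  0.   ]
```

apply_moves([
  {"x": -2.5, "y": 1, "z": 0.24, "ax": 0.002, "ay": 0.01, "az": 0, "grip": 1},
  {"x": -6, "y": 4, "z": 0.24, "ax": 0.002, "ay": 0.01, "az": 0, "grip": 1},
  {"x": -8.8, "y": 7, "z": 0.24, "ax": 0.002, "ay": 0.01, "az": 0, "grip": 1},
  {"x": -9.8, "y": 9, "z": 0.24, "ax": 0.002, "ay": 0.01, "az": 0, "grip": 1},
  {"x": -9.8, "y": 9.3, "z": 0.24, "ax": 0.002, "ay": 0.01, "az": 0, "grip": 1},
  {"x": -9.8, "y": 9.3, "z": 0.24, "ax": 0.002, "ay": 0.01, "az": 0, "grip": 1},
  {"x": -9.8, "y": 9.3, "z": 0.24, "ax": 0.002, "ay": 0.01, "az": 0, "grip": 1},
  {"x": -9.8, "y": 9.3, "z": 0.24, "ax": 0.002, "ay": 0.01, "az": 0, "grip": 1},
])

```text
time_s: 9.62
eef_pos: [0.5921, 0.3051, 0.1362]
eef_rot: [0.616, -0.615, 0.347, -0.349]
wrist_force: [-0.3, -0.9, -2.0]
opening: 0.579
```

```bash
python3 -c "
from h import *
togo([.5909,.3057,.135],.543)
P=vision.camera_params('wrist');im=vision.camera('wrist'); np.savez('w6.npz',im=im,**P); cv2.imwrite('pics/w6.png',im[:,:,::-1])
P=vision.camera_params('scene');s=vision.camera('scene'); crop(s,(403,288),150,150,4,'pics/s6.png')
togo([.5909,.3057,.135],.543)
"
```

```text
t 9.62 tcp [0.5921 0.3051 0.1362] zyaw 0.5419 tilt [ 7.0e-04 -1.0e+00  2.2e-03] open 0.579 F [-0.29 -0.87 -2.03] q6 [ 0.3   0.49  1.45 -0.    1.19  1.33]
shift cm [-0.11  0.12 -0.07] rv [-0.0022 -0.0011  0.0007]
t 9.72 tcp [0.5916 0.3053 0.1357] zyaw 0.5423 tilt [ 5.0e-04 -1.0e+00  1.4e-03] open 0.574 F [ 0.13  0.45 -2.9 ] q6 [ 0.3   0.5   1.45 -0.    1.19  1.33]
shift cm [-0.08  0.07 -0.04] rv [-0.0014 -0.0007  0.0005]
```

View pics/w6.png

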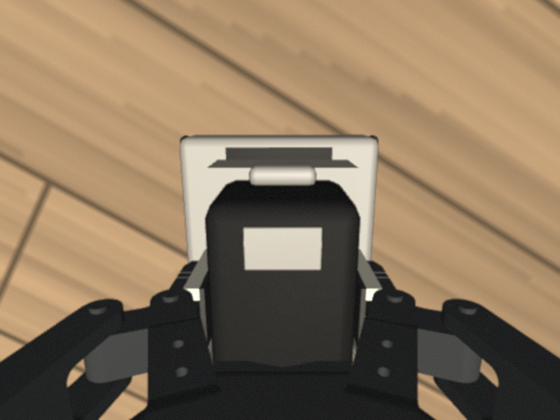

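View pics/s6.png

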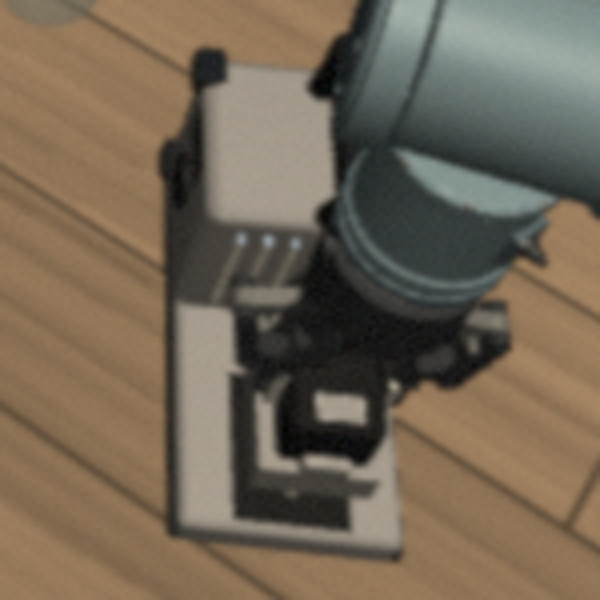

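```bash
python3 -c "
from h import *
d=np.load('w6.npz'); crop(d['im'],(282,165),200,80,4,'pics/w6c.png')
"
```

```text
(no output)
```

View pics/w6c.png

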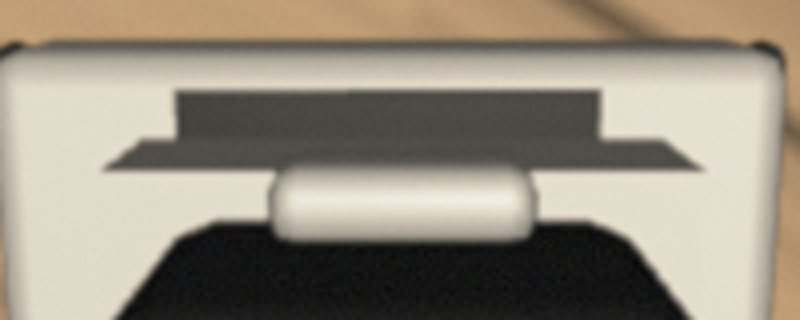

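```bash
cat > fit3.py <<'E'
from h import *
np.set_printoptions(precision=4,suppress=True)
d=np.load('w6.npz'); P={k:d[k] for k in('intrinsics','R','t')}
B=lambda u,v:np.array([182+u/4-.5,125+v/4-.5])
def fit(obs,x0,fz):
    def res(v):
        c,s=np.cos(v[2]),np.sin(v[2]); z=v[3] if fz else 0; out=[]
        for X,uv in obs:
            X=np.array(X)/1000.; out+=list(proj(P,[c*X[0]-s*X[1]+v[0],s*X[0]+c*X[1]+v[1],X[2]+z])[0]-uv)
        return np.array(out)
    r=least_squares(res,x0); return r.x,res(r.x).reshape(-1,2)
b,r=fit([((43.3,32.7,30.5),B(176,90)),((43.3,-32.7,30.5),B(601,91))],[.59,.306,.543],0); print("bay",b,r.ravel())
k,r=fit([((42,32,26),B(101,170)),((42,-32,26),B(705,170)),((42,32,0),B(142,140)),((42,-32,0),B(664,140))],[.59,.306,.543,.075],1); print("pack",k,r.ravel())
D=b[:2]-k[:2]; yaw=b[2]; print("pack->bay in lamp x,y mm",1e3*(D@[np.cos(yaw),np.sin(yaw)]),1e3*(D@[-np.sin(yaw),np.cos(yaw)]),"tool x = -y")
E
python3 fit3.py
```

```text
bay [0.5904 0.3064 0.5396] [ 0.0531 -0.002  -0.0531 -0.002 ]
pack [0.5915 0.3044 0.5419 0.0769] [-0.1725  0.2669  0.1982  0.2664  0.2753 -0.3111 -0.3053 -0.3103]
pack->bay in lamp x,y mm 0.0394651332568546 2.3006482706416023 tool x = -y
```

apply_moves([
  {"x": -0.1, "y": 0.8, "z": -0.02, "ax": -0.001, "ay": 0, "az": 0, "grip": 1},
  {"x": -0.17, "y": 1.6, "z": -0.02, "ax": -0.001, "ay": 0, "az": 0, "grip": 1},
  {"x": -0.17, "y": 2.2, "z": -0.02, "ax": -0.001, "ay": 0, "az": 0, "grip": 1},
  {"x": -0.17, "y": 2.4, "z": -0.02, "ax": -0.001, "ay": 0, "az": 0, "grip": 1},
  {"x": -0.17, "y": 2.4, "z": -0.02, "ax": -0.001, "ay": 0, "az": 0, "grip": 1},
  {"x": -0.17, "y": 2.4, "z": -0.02, "ax": -0.001, "ay": 0, "az": 0, "grip": 1},
  {"x": -0.17, "y": 2.4, "z": -0.02, "ax": -0.001, "ay": 0, "az": 0, "grip": 1},
])

```text
time_s: 10.6
eef_pos: [0.5908, 0.3067, 0.1121]
eef_rot: [0.616, -0.615, 0.347, -0.348]
wrist_force: [-0.1, -0.4, -1.3]
opening: 0.572
```

```bash
python3 -c "
from h import *
togo([.5909,.3057,.089],.542)
P=vision.camera_params('wrist');im=vision.camera('wrist'); np.savez('w7.npz',im=im,**P); crop(im,(282,165),200,80,4,'pics/w7c.png')
s=vision.camera('scene'); cv2.imwrite('pics/s7.png',s[:,:,::-1])
togo([.5909,.3057,.089],.542)
"
```

```text
t 10.6 tcp [0.5908 0.3067 0.1121] zyaw 0.5423 tilt [ 6.e-04 -1.e+00  1.e-03] open 0.572 F [-0.13 -0.43 -1.33] q6 [ 0.3   0.52  1.46 -0.    1.15  1.33]
shift cm [ 0.09  2.31 -0.05] rv [-0.001   0.0003  0.0006]
t 10.7 tcp [0.5908 0.3067 0.112 ] zyaw 0.5423 tilt [ 6.e-04 -1.e+00  9.e-04] open 0.579 F [-0.39  0.3  -2.28] q6 [ 0.3   0.52  1.46 -0.    1.15  1.33]
shift cm [ 0.09  2.3  -0.04] rv [-0.0009  0.0003  0.0006]
```

View pics/w7c.png

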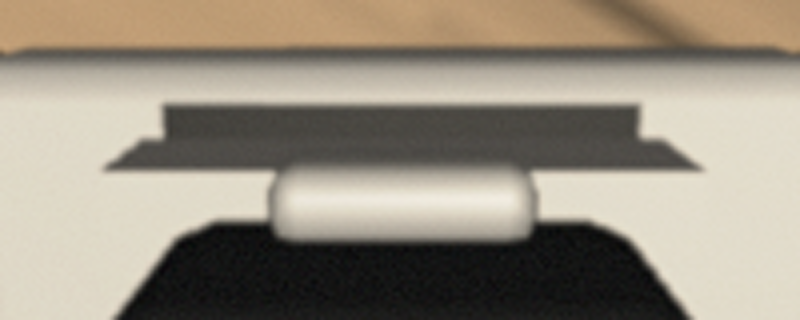

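View pics/s7.png

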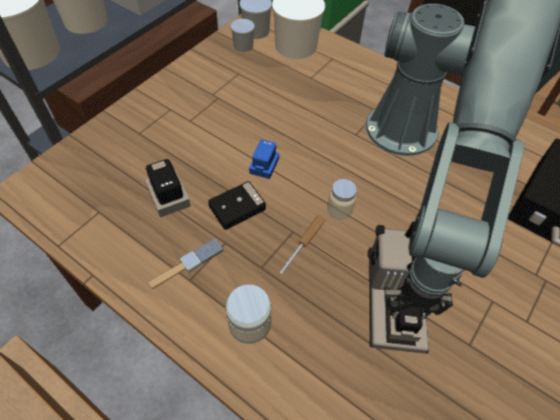

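```bash
sed -e "s/w6.npz/w7.npz/; s/B(176,90)/B(163,104)/; s/B(601,91)/B(640,104)/; s/B(101,170)/B(102,170)/" fit3.py > fit4.py; python3 fit4.py
```

```text
bay [0.5906 0.3065 0.5423] [ 0.2624 -0.0111 -0.2625 -0.011 ]
pack [0.5902 0.306  0.5423 0.0525] [-0.2687  0.295   0.1831  0.2941  0.3994 -0.3432 -0.2997 -0.343 ]
pack->bay in lamp x,y mm 0.5577232143674726 0.22211837980375956 tool x = -y
```

apply_moves([
  {"x": -0.02, "y": 0.1, "z": 0.04, "ax": -0.001, "ay": 0, "az": 0, "grip": 1},
  {"x": -0.02, "y": 0.3, "z": 0.04, "ax": -0.001, "ay": 0, "az": 0, "grip": 1},
  {"x": -0.02, "y": 0.5, "z": 0.04, "ax": -0.001, "ay": 0, "az": 0, "grip": 1},
  {"x": -0.02, "y": 0.7, "z": 0.04, "ax": -0.001, "ay": 0, "az": 0, "grip": 1},
  {"x": -0.02, "y": 0.8, "z": 0.04, "ax": -0.001, "ay": 0, "az": 0, "grip": 1},
  {"x": -0.02, "y": 0.8, "z": 0.04, "ax": -0.001, "ay": 0, "az": 0, "grip": 1},
])

```text
time_s: 11.45
eef_pos: [0.5909, 0.307, 0.1039]
eef_rot: [-0.615, 0.616, -0.348, 0.348]
wrist_force: [0.2, 0.2, -2.1]
opening: 0.577
```

```bash
python3 -c "
from h import *
togo([.5910,.3070,.089],.542)
"
```

```text
t 11.45 tcp [0.5909 0.307  0.1039] zyaw 0.5423 tilt [ 5.e-04 -1.e+00 -4.e-04] open 0.577 F [ 0.22  0.16 -2.09] q6 [ 0.3   0.54  1.47 -0.    1.14  1.33]
shift cm [0.01 1.49 0.01] rv [0.0004 0.0003 0.0005]
```

apply_moves([
  {"x": 0, "y": 0.2, "z": 0, "ax": 0, "ay": 0, "az": 0, "grip": 1},
  {"x": 0, "y": 0.4, "z": 0, "ax": 0, "ay": 0, "az": 0, "grip": 1},
  {"x": 0, "y": 0.6, "z": 0, "ax": 0, "ay": 0, "az": 0, "grip": 1},
  {"x": 0, "y": 0.7, "z": 0, "ax": 0, "ay": 0, "az": 0, "grip": 1},
  {"x": 0, "y": 0.8, "z": 0, "ax": 0, "ay": 0, "az": 0, "grip": 1},
])

```text
time_s: 12.08
eef_pos: [0.5909, 0.307, 0.0957]
eef_rot: [-0.615, 0.616, -0.348, 0.348]
wrist_force: [0.1, -0.6, -2.0]
opening: 0.574
```

apply_moves([
  {"x": 0, "y": 0.2, "z": 0, "ax": 0, "ay": 0, "az": 0, "grip": 1},
  {"x": 0, "y": 0.35, "z": 0, "ax": 0, "ay": 0, "az": 0, "grip": 1},
  {"x": 0, "y": 0.5, "z": 0, "ax": 0, "ay": 0, "az": 0, "grip": 1},
  {"x": 0, "y": 0.6, "z": 0, "ax": 0, "ay": 0, "az": 0, "grip": 1},
  {"x": 0, "y": 0.6, "z": 0, "ax": 0, "ay": 0, "az": 0, "grip": 1},
])

```text
time_s: 12.7
eef_pos: [0.5909, 0.307, 0.0896]
eef_rot: [-0.615, 0.616, -0.348, 0.348]
wrist_force: [-0.5, 0.3, -1.6]
opening: 0.577
```

apply_moves([
  {"x": 0, "y": 0.1, "z": 0, "ax": 0, "ay": 0, "az": 0, "grip": 1},
  {"x": 0, "y": 0.15, "z": 0, "ax": 0, "ay": 0, "az": 0, "grip": 1},
  {"x": 0, "y": 0.15, "z": 0, "ax": 0, "ay": 0, "az": 0, "grip": 1},
])

```text
time_s: 13.08
eef_pos: [0.591, 0.307, 0.0889]
eef_rot: [-0.615, 0.616, -0.348, 0.348]
wrist_force: [-3.1, -0.8, 4.7]
opening: 0.578
```

apply_moves([
  {"x": 0, "y": 0.15, "z": 0, "ax": 0, "ay": 0, "az": 0, "grip": 1},
  {"x": 0, "y": 0.25, "z": 0, "ax": 0, "ay": 0, "az": 0, "grip": 1},
  {"x": 0, "y": 0.25, "z": 0, "ax": 0, "ay": 0, "az": 0, "grip": 1},
])

```text
time_s: 13.45
eef_pos: [0.591, 0.3071, 0.0888]
eef_rot: [-0.615, 0.616, -0.348, 0.348]
wrist_force: [-9.4, -4.6, 17.0]
opening: 0.575
```

```bash
python3 -c "
from h import *
togo([.5910,.3070,.089],.542)
P=vision.camera_params('wrist');im=vision.camera('wrist'); np.savez('w8.npz',im=im,**P); cv2.imwrite('pics/w8.png',im[:,:,::-1])
"
```

```text
t 13.45 tcp [0.591  0.3071 0.0888] zyaw 0.5426 tilt [ 8.e-04 -1.e+00 -3.e-04] open 0.575 F [-9.4  -4.63 17.02] q6 [ 0.3   0.56  1.47 -0.    1.12  1.33]
shift cm [ 0.   -0.02 -0.01] rv [0.0003 0.0006 0.0008]
```

View pics/w8.png

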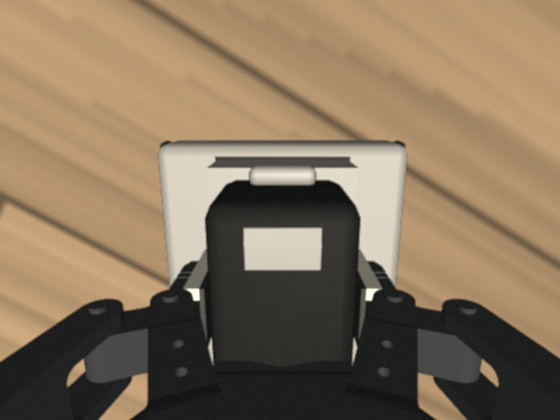

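apply_moves([
  {"x": 0, "y": 0.05, "z": 0, "ax": 0, "ay": 0, "az": 0, "grip": 1},
  {"x": 0, "y": 0.05, "z": 0, "ax": 0, "ay": 0, "az": 0, "grip": 0},
  {"x": 0, "y": 0, "z": 0, "ax": 0, "ay": 0, "az": 0, "grip": 0},
  {"x": 0, "y": 0, "z": 0, "ax": 0, "ay": 0, "az": 0, "grip": 0},
  {"x": 0, "y": 0, "z": 0, "ax": 0, "ay": 0, "az": 0, "grip": 0},
  {"x": 0, "y": 0, "z": 0, "ax": 0, "ay": 0, "az": 0, "grip": 0},
])

```text
time_s: 14.25
eef_pos: [0.5911, 0.307, 0.0887]
eef_rot: [-0.615, 0.616, -0.348, 0.348]
wrist_force: [0.2, 0.1, 0.4]
opening: 1.001
```

```bash
python3 -c "
from h import *
togo([.5910,.3070,.089],.542)
"
```

```text
t 14.25 tcp [0.5911 0.307  0.0887] zyaw 0.5426 tilt [ 8.e-04 -1.e+00 -3.e-04] open 1.001 F [0.22 0.13 0.4 ] q6 [ 0.3   0.56  1.47 -0.    1.12  1.33]
shift cm [ 0.   -0.03 -0.01] rv [0.0003 0.0006 0.0008]
```

apply_moves([
  {"x": 0, "y": -1, "z": 0, "ax": 0, "ay": 0, "az": 0, "grip": 0},
  {"x": 0, "y": -4, "z": 0, "ax": 0, "ay": 0, "az": 0, "grip": 0},
  {"x": 0, "y": -9, "z": 0, "ax": 0, "ay": 0, "az": 0, "grip": 0},
  {"x": 0, "y": -14, "z": 0, "ax": 0, "ay": 0, "az": 0, "grip": 0},
  {"x": 0, "y": -18, "z": 0, "ax": 0, "ay": 0, "az": 0, "grip": 0},
  {"x": 0, "y": -20, "z": 0, "ax": 0, "ay": 0, "az": 0, "grip": 0},
  {"x": 0, "y": -20, "z": 0, "ax": 0, "ay": 0, "az": 0, "grip": 0},
  {"x": 0, "y": -20, "z": 0, "ax": 0, "ay": 0, "az": 0, "grip": 0},
])

```text
time_s: 15.25
eef_pos: [0.5901, 0.3069, 0.2863]
eef_rot: [-0.615, 0.617, -0.348, 0.347]
wrist_force: [0.2, 0.4, -1.3]
opening: 1.002
```

```bash
python3 -c "
from h import *
togo([.505,.254,.28],.542)
P=vision.camera_params('wrist');im=vision.camera('wrist'); np.savez('w9.npz',im=im,**P); cv2.imwrite('pics/w9.png',im[:,:,::-1])
"
```

```text
t 15.25 tcp [0.5901 0.3069 0.2863] zyaw 0.5426 tilt [-0.     -1.     -0.0037] open 1.002 F [ 0.22  0.43 -1.26] q6 [ 0.3   0.36  1.32 -0.    1.46  1.33]
shift cm [  0.14   0.67 -10.02] rv [ 0.0037  0.0006 -0.    ]
```

View pics/w9.png

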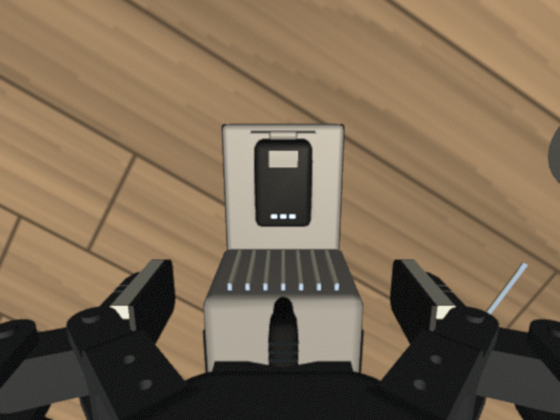

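apply_moves([
  {"x": 0, "y": 0.3, "z": -3, "ax": 0.004, "ay": 0, "az": 0, "grip": 0},
  {"x": 0.05, "y": 0.3, "z": -7, "ax": 0.004, "ay": 0, "az": 0, "grip": 0},
  {"x": 0.05, "y": 0.3, "z": -9.3, "ax": 0.004, "ay": 0, "az": 0, "grip": 0},
  {"x": 0.05, "y": 0.3, "z": -9.8, "ax": 0.004, "ay": 0, "az": 0, "grip": 0},
  {"x": 0.05, "y": 0.3, "z": -9.8, "ax": 0.004, "ay": 0, "az": 0, "grip": 0},
  {"x": 0.05, "y": 0.3, "z": -9.8, "ax": 0.004, "ay": 0, "az": 0, "grip": 0},
])

```text
time_s: 16.05
eef_pos: [0.5069, 0.2561, 0.283]
eef_rot: [-0.616, 0.616, -0.348, 0.348]
wrist_force: [0.4, 0.4, -0.1]
opening: 1.002
```

```bash
python3 -c "
from h import *
togo([.5062,.2559,.206],.542)
P=vision.camera_params('wrist');im=vision.camera('wrist'); np.savez('w10.npz',im=im,**P); cv2.imwrite('pics/w10.png',im[:,:,::-1])
print([(d['p'],d['xy']) for d in pinpoint('wrist','handle')], proj(P,[.5058,.2554,.2]))
s=vision.camera('top'); cv2.imwrite('pics/t10.png',s[:,:,::-1])
"
```

```text
t 16.05 tcp [0.5069 0.2561 0.283 ] zyaw 0.5425 tilt [-4.e-04 -1.e+00 -7.e-04] open 1.002 F [ 0.35  0.41 -0.06] q6 [0.26 0.14 1.59 0.   1.4  1.29]
shift cm [-0.02  7.7  -0.07] rv [ 0.0007  0.0005 -0.0004]
[(0.81, [283.2, 226.5]), (0.49, [391.3, 351.0])] [[281.95041199 225.92940963]]
```

View pics/w10.png

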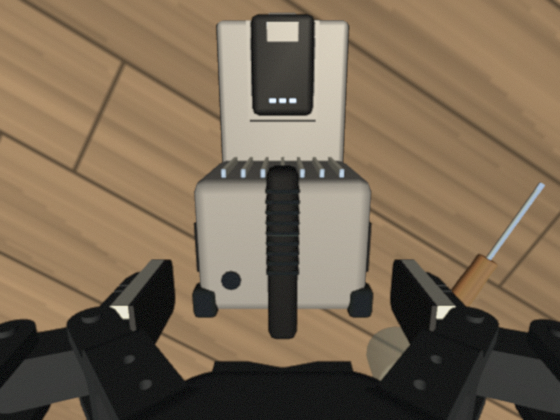

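apply_moves([
  {"x": 0, "y": 2, "z": -0.05, "ax": 0, "ay": 0, "az": 0, "grip": 0},
  {"x": 0, "y": 4.5, "z": -0.05, "ax": 0, "ay": 0, "az": 0, "grip": 0},
  {"x": 0, "y": 6.5, "z": -0.05, "ax": 0, "ay": 0, "az": 0, "grip": 0},
  {"x": 0, "y": 7.5, "z": -0.05, "ax": 0, "ay": 0, "az": 0, "grip": 0},
  {"x": 0, "y": 7.7, "z": -0.05, "ax": 0, "ay": 0, "az": 0, "grip": 0},
  {"x": 0, "y": 7.7, "z": -0.05, "ax": 0, "ay": 0, "az": 0, "grip": 0},
  {"x": 0, "y": 7.7, "z": -0.05, "ax": 0, "ay": 0, "az": 0, "grip": 0},
])

```text
time_s: 17.08
eef_pos: [0.5068, 0.2559, 0.2071]
eef_rot: [0.616, -0.615, 0.347, -0.348]
wrist_force: [-0.0, 1.0, 1.1]
opening: 1.003
```

```bash
python3 -c "
from h import *
togo([.5062,.2559,.206],.542)
P=vision.camera_params('wrist');im=vision.camera('wrist'); np.savez('w11.npz',im=im,**P); cv2.imwrite('pics/w11.png',im[:,:,::-1])
"
```

```text
t 17.07 tcp [0.5068 0.2559 0.2071] zyaw 0.5427 tilt [ 2.e-04 -1.e+00  8.e-04] open 1.003 F [-0.02  1.05  1.07] q6 [0.26 0.21 1.67 0.   1.25 1.29]
shift cm [-0.03  0.11 -0.05] rv [-0.0008  0.0007  0.0002]
```

View pics/w11.png

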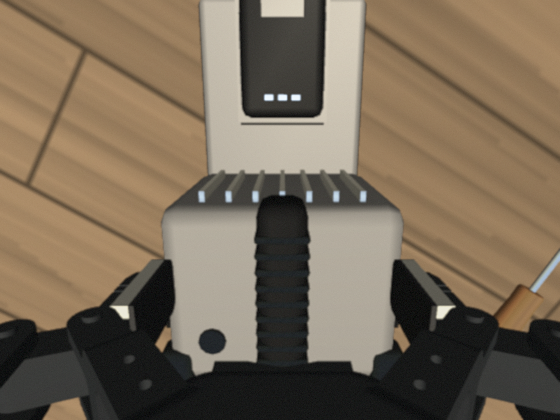

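Bar is centred between the pads (column 283 against finger middle 282), pack in the bay at (282, 60). Close.

apply_moves([
  {"x": 0, "y": 0.1, "z": -0.05, "ax": 0, "ay": 0, "az": 0, "grip": 0.5},
  {"x": 0, "y": 0.1, "z": -0.05, "ax": 0, "ay": 0, "az": 0, "grip": 1},
  {"x": 0, "y": 0.1, "z": -0.05, "ax": 0, "ay": 0, "az": 0, "grip": 1},
  {"x": 0, "y": 0.1, "z": -0.05, "ax": 0, "ay": 0, "az": 0, "grip": 1},
  {"x": 0, "y": 0.1, "z": -0.05, "ax": 0, "ay": 0, "az": 0, "grip": 1},
  {"x": 0, "y": 0.1, "z": -0.05, "ax": 0, "ay": 0, "az": 0, "grip": 1},
  {"x": 0, "y": 0.1, "z": -0.05, "ax": 0, "ay": 0, "az": 0, "grip": 1},
  {"x": 0, "y": 0.1, "z": -0.05, "ax": 0, "ay": 0, "az": 0, "grip": 1},
  {"x": 0, "y": 0.1, "z": -0.05, "ax": 0, "ay": 0, "az": 0, "grip": 1},
  {"x": 0, "y": 0.1, "z": -0.05, "ax": 0, "ay": 0, "az": 0, "grip": 1},
])

```text
time_s: 18.38
eef_pos: [0.5064, 0.2558, 0.2061]
eef_rot: [0.616, -0.615, 0.348, -0.348]
wrist_force: [-0.4, 3.1, 2.1]
opening: 0.198
```

```bash
python3 -c "
from h import *
togo([.5062,.2559,.306],.542)
P=vision.camera_params('wrist');im=vision.camera('wrist'); np.savez('w12.npz',im=im,**P); cv2.imwrite('pics/w12.png',im[:,:,::-1])
"
```

```text
t 18.38 tcp [0.5064 0.2558 0.2061] zyaw 0.5427 tilt [-1.0e-04 -1.0e+00  1.1e-03] open 0.198 F [-0.39  3.1   2.12] q6 [0.26 0.21 1.68 0.   1.25 1.29]
shift cm [-0.02 -9.99  0.  ] rv [-0.0011  0.0007 -0.0001]
```

View pics/w12.png

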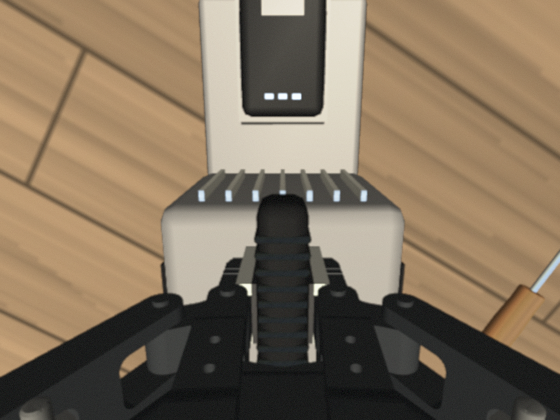

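apply_moves([
  {"x": 0, "y": -0.5, "z": 0, "ax": 0, "ay": 0, "az": 0, "grip": 1},
  {"x": 0, "y": -1.2, "z": 0, "ax": 0, "ay": 0, "az": 0, "grip": 1},
  {"x": 0, "y": -2.2, "z": 0, "ax": 0, "ay": 0, "az": 0, "grip": 1},
  {"x": 0, "y": -3.4, "z": 0, "ax": 0, "ay": 0, "az": 0, "grip": 1},
  {"x": 0, "y": -4.8, "z": 0, "ax": 0, "ay": 0, "az": 0, "grip": 1},
  {"x": 0, "y": -6.2, "z": 0, "ax": 0, "ay": 0, "az": 0, "grip": 1},
  {"x": 0, "y": -7.6, "z": 0, "ax": 0, "ay": 0, "az": 0, "grip": 1},
  {"x": 0, "y": -8.8, "z": 0, "ax": 0, "ay": 0, "az": 0, "grip": 1},
  {"x": 0, "y": -9.6, "z": 0, "ax": 0, "ay": 0, "az": 0, "grip": 1},
  {"x": 0, "y": -10.1, "z": 0, "ax": 0, "ay": 0, "az": 0, "grip": 1},
  {"x": 0, "y": -10.2, "z": 0, "ax": 0, "ay": 0, "az": 0, "grip": 1},
  {"x": 0, "y": -10.2, "z": 0, "ax": 0, "ay": 0, "az": 0, "grip": 1},
])

```text
time_s: 19.92
eef_pos: [0.5061, 0.2557, 0.3077]
eef_rot: [0.616, -0.616, 0.348, -0.348]
wrist_force: [-0.6, -0.1, -7.5]
opening: 0.202
```

```bash
python3 -c "
from h import *
togo([.5062,.2559,.306],.542)
P=vision.camera_params('wrist');im=vision.camera('wrist'); np.savez('w13.npz',im=im,**P); cv2.imwrite('pics/w13.png',im[:,:,::-1])
s=vision.camera('scene'); cv2.imwrite('pics/s13.png',s[:,:,::-1])
print(ctrl.get_obs()['torque'])
"
```

```text
t 19.93 tcp [0.5061 0.2557 0.3077] zyaw 0.5428 tilt [-3.e-04 -1.e+00  3.e-04] open 0.202 F [-0.57 -0.14 -7.49] q6 [0.26 0.12 1.57 0.   1.45 1.29]
shift cm [-0.01  0.17  0.02] rv [-0.0003  0.0008 -0.0003]
[ 0.02246097 -0.01453656  0.04277501]
```

View pics/w13.png

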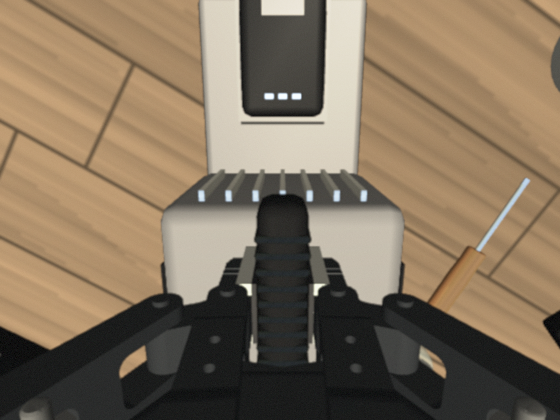

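View pics/s13.png

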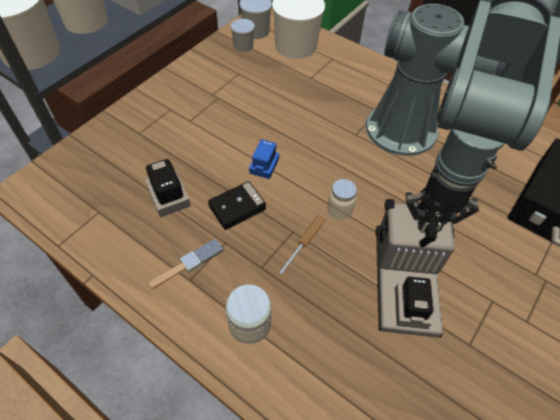

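apply_moves([
  {"x": 0, "y": 0, "z": 0, "ax": 0, "ay": 0, "az": 0, "grip": 1},
  {"x": 0, "y": 0, "z": 0, "ax": 0, "ay": 0, "az": 0, "grip": 1},
  {"x": 0, "y": 0, "z": 0, "ax": 0, "ay": 0, "az": 0, "grip": 1},
  {"x": 0, "y": 0, "z": 0, "ax": 0, "ay": 0, "az": 0, "grip": 1},
  {"x": 0, "y": 0, "z": 0, "ax": 0, "ay": 0, "az": 0, "grip": 1},
  {"x": 0, "y": 0, "z": 0, "ax": 0, "ay": 0, "az": 0, "grip": 1},
  {"x": 0, "y": 0, "z": 0, "ax": 0, "ay": 0, "az": 0, "grip": 1},
  {"x": 0, "y": 0, "z": 0, "ax": 0, "ay": 0, "az": 0, "grip": 1},
  {"x": 0, "y": 0, "z": 0, "ax": 0, "ay": 0, "az": 0, "grip": 1},
  {"x": 0, "y": 0, "z": 0, "ax": 0, "ay": 0, "az": 0, "grip": 1},
  {"x": 0, "y": 0, "z": 0, "ax": 0, "ay": 0, "az": 0, "grip": 1},
  {"x": 0, "y": 0, "z": 0, "ax": 0, "ay": 0, "az": 0, "grip": 1},
])

```text
time_s: 21.52
eef_pos: [0.506, 0.2557, 0.3076]
eef_rot: [0.616, -0.616, 0.348, -0.348]
wrist_force: [0.1, 0.5, -8.6]
opening: 0.201
```

apply_moves([
  {"x": 0, "y": 0, "z": 0, "ax": 0, "ay": 0, "az": 0, "grip": 1},
  {"x": 0, "y": 0, "z": 0, "ax": 0, "ay": 0, "az": 0, "grip": 1},
  {"x": 0, "y": 0, "z": 0, "ax": 0, "ay": 0, "az": 0, "grip": 1},
  {"x": 0, "y": 0, "z": 0, "ax": 0, "ay": 0, "az": 0, "grip": 1},
  {"x": 0, "y": 0, "z": 0, "ax": 0, "ay": 0, "az": 0, "grip": 1},
  {"x": 0, "y": 0, "z": 0, "ax": 0, "ay": 0, "az": 0, "grip": 1},
  {"x": 0, "y": 0, "z": 0, "ax": 0, "ay": 0, "az": 0, "grip": 1},
  {"x": 0, "y": 0, "z": 0, "ax": 0, "ay": 0, "az": 0, "grip": 1},
  {"x": 0, "y": 0, "z": 0, "ax": 0, "ay": 0, "az": 0, "grip": 1},
  {"x": 0, "y": 0, "z": 0, "ax": 0, "ay": 0, "az": 0, "grip": 1},
  {"x": 0, "y": 0, "z": 0, "ax": 0, "ay": 0, "az": 0, "grip": 1},
  {"x": 0, "y": 0, "z": 0, "ax": 0, "ay": 0, "az": 0, "grip": 1},
])

```text
time_s: 23.02
eef_pos: [0.506, 0.2557, 0.3076]
eef_rot: [0.616, -0.616, 0.348, -0.348]
wrist_force: [-0.2, 1.1, -8.4]
opening: 0.2
```

```bash
python3 -c "
from h import *
togo([.5062,.2559,.306],.542)
im=vision.camera('wrist'); a=np.load('w13.npz')['im'].astype(int); 
print('diff lamp region', np.abs(im.astype(int)-a)[180:240,170:400].mean(), np.abs(im.astype(int)-a)[0:130,240:325].mean())
g=lambda x:x[0:240,205:360].astype(np.float32).mean(2)
print('shift px',cv2.phaseCorrelate(g(a),g(im)))
cv2.imwrite('pics/w14.png',im[:,:,::-1])
"
```

```text
t 23.02 tcp [0.506  0.2557 0.3076] zyaw 0.5427 tilt [-3.e-04 -1.e+00  1.e-04] open 0.2 F [-0.16  1.15 -8.43] q6 [0.26 0.12 1.57 0.   1.45 1.29]
shift cm [-0.01  0.16  0.02] rv [-0.0001  0.0007 -0.0003]
diff lamp region 1.4663043478260869 1.7534238310708898
shift px ((0.0008322542365135632, -0.08446382112219908), 0.9755120925108591)
```

View pics/w14.png

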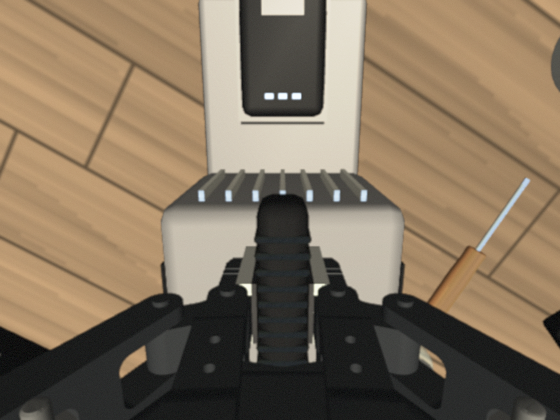

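The picture matches the one taken before the hold: the light hangs level in the grip, and the pack is still in the bay at (283, 60). Handing in.

```bash
python3 -c "
from bench import ticket
print(ticket.hand_in())"
```

```text
the job is handed in; nothing more can be done
None
```

I took the small black pack off the charger and pressed it down on the bay's two posts. I then let go, gripped the light by its handle and lifted it about 10.2 cm. I held it for over 3 s and handed in at about 23 s with it still in the air.

**Which pack:** of the three packs, I passed over the blue one and the larger black one on the bench.

**Seating:** the pack stopped solidly when its underside was about 30 mm up, the deck height. It did not go lower when the push rose to about 17 N at the wrist, so I take it as fully home.

**Last checks:**
- **Holding still:** the light and pack shifted less than 0.1 px in the wrist picture during the hold.
- **Level:** the tool was within 0.5 mrad of vertical, and the light hung in the grip as it had stood on the bench.
- **Load:** the wrist read about 8.4 N, against about 8 N expected for the light and pack together.
- **Other things:** the scene picture after the lift showed the tin, jar, brush and screwdriver in their starting places.

**What disagreed:**
- Two sightings of the bay differed by about 1.2 mm sideways. I settled it with a closer third look before lowering the pack.
- The first move call was refused because its rows left out fields. Nothing moved.

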